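# Set up the phone stand and zero its timer

## Robot

A 6-joint arm with a two-finger parallel gripper is mounted at the origin on a cart in front of the work surface, level with it; the furniture and walls round the work are solid. World frame = base frame: x ahead of the robot, y to its left, z up, the work surface at z = 0. Lengths are in mm, angles in rad, forces in N, time in s.
With the tool pointing down it reaches from about 300 to 775 mm from the base axis. Payload 14.6 kg.
Tool frame: the origin (TCP) lies midway between the tips of the shut fingers; the grasp point (between the pads) lies 19 mm behind it (manip.grasp_offset is the distance from the TCP to the grasp point, in mm); z points along the fingers, y is the line along which they close (so a half turn about z gives the same grasp; the last joint's range is limited). The gripper opens to 94 mm and grips with 3 to 60 N. Pads are 16 mm wide; open, the fingers measure 119 mm over their backs; the gripper's body (75 mm by 177 mm) begins 78 mm behind the grasp point.
Start: joints at [-1.296, 0.3, 1.521, -0, 1.321, -0.067], TCP at [184.344, -518.176, 205.446] pointing down, gripper open.
Joint ranges: [-3.03, 3.03], [-0.79, 2.21], [0.23, 2.52], [-1.04, 4.18], [0, 3.07], [-2.55, 2.55]. Speed limits (rad/s): [2.22, 2.22, 2.57, 3.14, 3.14, 3.14].

## Interface

Orientations are given as [roll, pitch, yaw] about the fixed x, y, z axes, in that order (R = Rz(yaw) Ry(pitch) Rx(roll)).
In Python, from cell import manip, viewer gives the robot as it stands. The module is installed in compiled form; this text tells all that it offers.
- The arm moves only by the tool move_arm, never from a script. Its argument "moves" is a list of rows, each a list of 4 numbers: the shift along the tool's x, y, z in m, then the turn about the tool's z in rad. A call has 1 to 12 rows; each row is the pose to reach, as a shift and turn from the pose commanded when the call began, along the tool's axes at that moment; what a row does not reach only later rows make up. A row lasts 1/10 s, in which the tool goes at most 50 mm and 8.59 degrees, less where a joint would pass 70% of its speed; a pose out of reach is approached as far as the arm can. A call with a gripper value outside its range is refused whole. "jaw" is the finger opening in m, from 0 to 0.094, set as the call begins (left out, the last holds). The fingers move at their own pace and stop on an object; "squeeze" is the grip in N (left out, the last holds). Time passes only in rows, so rows that repeat a pose let the fingers close. It gives the time, the measured TCP pose, the force, the opening and the grip force at its end, in the units of the state.
- manip.read_state(): the state, without advancing time (a new reading comes with each control period).
- viewer.camera(name): name is "scene" or "top" or "wrist"; returns a dict with "frame" (400x640x3 uint8, blue, green, red), "z_map" (400x640 float32, mm along the optical axis (not along the pixel's ray), 0 where there is no reading), "fx", "fy", "cx", "cy" (pixels), "origin" and "orientation" of the camera in the world. Camera axes: x right, y down, z forward; pixel columns grow to the right and rows downward; lengths in mm; the calibration is good to about 2 mm. The wrist camera is an equidistant fisheye: a pixel r from the principal point sees the ray r / f radians off the axis. A picture is of the moment at which its call begins.
- manip.sign_off(): hands the job in; it is judged then, once.
The state is a dict: "clock": time; "joints": joint angles; "qd": joint speeds; "effort": joint torques, N m; "eef_pos": TCP position; "eef_rot": TCP orientation; "wrist_force": force on the tool from outside, world axes, zero at the start; "moment": the same for the moment, N m; "finger_gap": finger opening in mm; "finger_force": force on a finger pad.
Only numpy, scipy, OpenCV 4.12 (cv2) and the standard library are available. Lean on these libraries where they do the work, as an engineer would, in place of code of your own. Each camera call takes 0.05 s, during which the arm holds its last target. There are 200 camera calls.

## Task

Get the little recipe stand ready for the next dish: take its folded-down wooden backrest by the steel rod, fold it up and back until it lies in line with the two fixed side bars it swings between, and let go; its hinge is stiff and it stays. Then turn the timer knob that it was covering back to its zero stop, so that its white line points straight up the slope. Leave the spice jar in front of the sink and the mug and canister on the hob where they are.

Things in the scene. Friction and masses are not known exactly. Their poses are not given: they have to be found in the camera images.
- stand: fixed stand for a phone, 198 mm wide, 125 deep, white sheet metal, wooden head rail 58 to 89 mm high. Origin on the worktop below the middle of the hinge axis, which runs along the stand's y at height 100 mm; x from its front (robot side) to its back. In front a face slopes 22 degrees, from 24 mm high at x = -108 mm to 61 mm at x = -15, with the timer in its middle
- backrest (a joint): angle of the wooden backrest, rad: 0 = level, folded forward (-x) over the timer; grows as it rises and goes back; pi/2 upright; 1.92 = in line with the side bars; goes on to 2.7. Stiff hinge (0.4 N m), stays where left. Plate 170 mm wide, 8 thick, from 11 to 84 mm off the axis; 12 mm phone ledge on the face that looks down when folded
- rod_mid (a point): middle of the backrest's round steel rod, 10 mm thick, parallel to the hinge and 120 mm from its axis, 146 mm free length between two wooden arms; 31 mm of open gap between the rod and the plate's edge, nothing beyond the rod
- bar_top (a point): top end of the left (+y) one of two fixed wooden side bars, 8 mm thick, 10 wide, at y = -93 and +93 mm in the stand frame. They start at the hinge axis and rise 85 mm from it at the reading slope: leaning back (+x) 20 degrees from vertical
- timer (a joint): angle of the timer knob, rad: 0 = zero stop, white line straight up the slope to the long black mark; grows clockwise as seen facing it, to 4.6; friction about 0.03 N m. Black disc 44 mm across, up to 8 mm off the face; on it a grip bar 42 mm long, 12 wide, 8 to 33 mm off the face, white line on its pointing end
- timer_grip (a point): on the knob's axis at mid height of its grip bar, 20 mm out from the sloping face (stand frame x = -74, y = 0, z = 59 mm). The axis is square to the face: it leans 22 degrees from vertical towards the stand's -x (the robot). Site z: out of the face along the axis; point x: along the bar to its white-line end
- mug: bystander: green mug, 86 mm across, 118 with handle, 96 high, on the hob; origin at its underside
- jar: bystander: spice jar with white cap, 47 mm across, 98 high, in front of the sink; origin at its underside
- canister: bystander: round green canister with wooden lid, 87 mm across, 120 high, on the hob; origin at its underside

How it is judged (in metres and radians):
On the way, in this order (a step that is already met when the one before it is completed fails the run):
1. the backrest stands in line with the side bars, within 6 degrees (value of joint backrest between 1.815 and 2.025 rad), for 0.2 s.
2. the timer knob is back at its zero stop, within 4.5 degrees (value of joint timer below 0.08 rad), for 0.2 s.
At the end, for the whole second after the job is handed in: The backrest rests within 6 degrees of the side bars' slope (joint 1.92 +/- 0.105 rad) and the timer knob within 4.5 degrees (0.08 rad) of its zero stop, both at rest (all of step 1 and value of joint timer below 0.08 rad and velocity of joint backrest between -0.05 and 0.05 rad/s and velocity of joint timer between -0.05 and 0.05 rad/s); the robot touches nothing.
It fails at once if the mug is pushed more than 25 mm or knocked over (distance of mug from where it was at the start of the episode above 0.025 m or angle between mug's own z axis and vertical above 0.5 rad).
It fails at once if the spice jar is pushed more than 25 mm or knocked over (distance of jar from where it was at the start of the episode above 0.025 m or angle between jar's own z axis and vertical above 0.5 rad).
It fails at once if the canister is pushed more than 25 mm or knocked over (distance of canister from where it was at the start of the episode above 0.025 m or angle between canister's own z axis and vertical above 0.5 rad).
It also fails if it takes over 51 s, if anything falls off the work surface, if the arm or the gripper's body presses on something with over 40 N, if the wrist force passes 120 N, or if a joint passes its speed limit or range.

## Working session

There is one attempt and no reset: what is moved stays moved. The work goes in short steps, Python scripts to look and compute and a tool call to move; the robot and the scene stay as the last step left them, time stands still between calls to the robot, and variables do not carry over. Pictures are saved under pics/ and viewed, at most 10 in all, crops included, and the job is handed in when it is done.

Besides the shell and the picture viewer there is one more tool, called after ">>>" as name(argument=value, ...), one argument or row to a line, values as JSON. move_arm: Moves the arm, as the interface text tells. Its arguments: {"type":"object","properties":{"moves":{"type":"array"},"jaw":{"type":"number"},"squeeze":{"type":"number"}},"required":["moves"]}

```bash
mkdir -p pics; python3 - <<'E'
from cell import manip, viewer
import cv2, numpy as np
for n in ("scene","top"):
    c=viewer.camera(n); cv2.imwrite(f"pics/{n}0.png",c["frame"]); np.savez(f"{n}0.npz",**c)
    print(n,[c[k] for k in("fx","fy","cx","cy")],c["origin"],c["orientation"],(c["z_map"]>0).mean())
s=manip.read_state();print(s, manip.grasp_offset)
E
```

```text
scene [483.881450869588, 483.881450869588, 327.1061628709463, 207.68758049718448] [ -18.01263191 -969.02495475 1384.00956296] [-2.45690659e+00  8.76544224e-04 -5.25324400e-01] 0.99315234375
top [464.8442160193031, 464.8442160193031, 326.6019605682843, 205.68488634997374] [ 311.33459269  -90.86763408 1446.61368444] [-3.00334008 -0.00669546 -1.54765849] 0.996078125
{'clock': 0.1, 'joints': array([-1.29561183e+00,  3.00412900e-01,  1.52152470e+00,  3.77591820e-05,
        1.32069351e+00, -6.66106067e-02]), 'qd': array([ 0.00079285, -0.00202474, -0.0050549 , -0.00070249, -0.0003744 ,
       -0.00067646]), 'effort': array([ 4.63634660e-04, -5.32648051e+01, -3.53285801e+01,  7.08997459e-02,
        2.34483078e-02, -6.33535251e-05]), 'eef_pos': array([ 184.28518533, -517.95686546,  204.94210447]), 'eef_rot': array([-3.14055894e+00, -1.05614140e-04,  3.41785686e-01]), 'wrist_force': array([ 0.29526341, -0.92988074,  0.96372234]), 'moment': array([-0.0294643 , -0.0494692 , -0.06323141]), 'finger_force': 0.0, 'finger_gap': 93.79239619859472} 18.8
```

View pics/scene0.png

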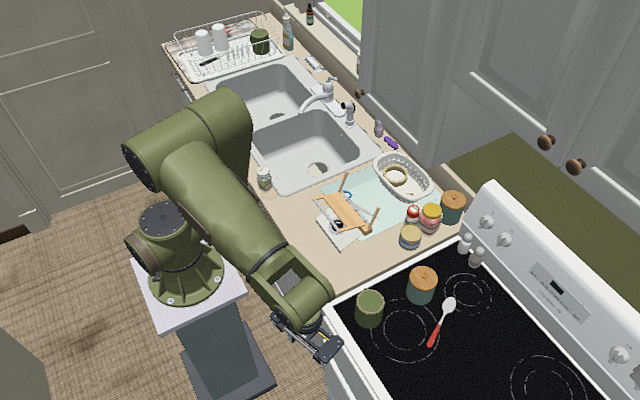

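View pics/top0.png

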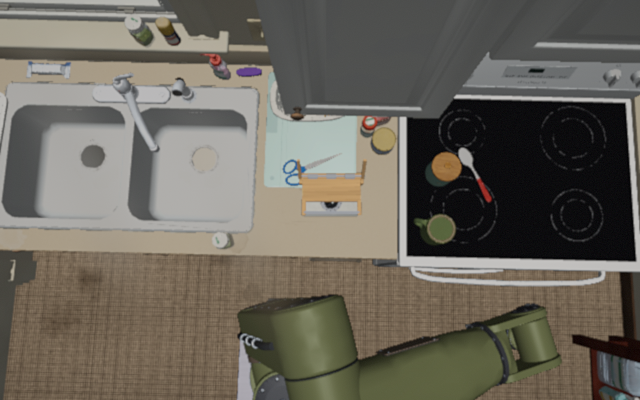

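```bash
python3 - <<'E'
import cv2, numpy as np
a=np.load("scene0.npz")["frame"][165:255,300:390]; b=np.load("top0.npz")["frame"][150:225,290:380]
r=lambda i:cv2.resize(i,None,fx=6,fy=6,interpolation=cv2.INTER_CUBIC)
cv2.imwrite("pics/a.png",r(a));cv2.imwrite("pics/b.png",r(b))
E
```

```text
(no output)
```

View pics/a.png

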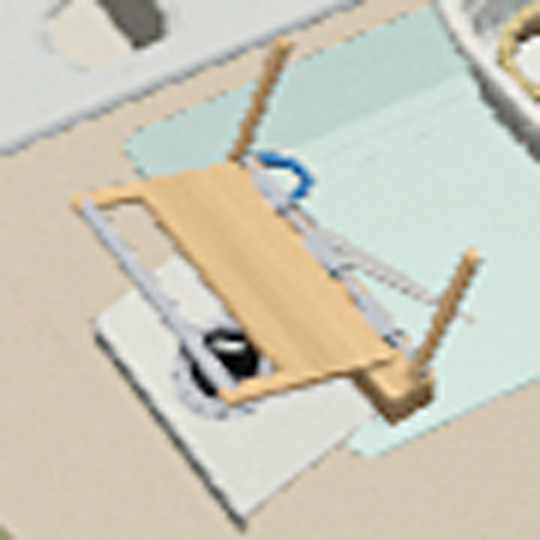

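View pics/b.png

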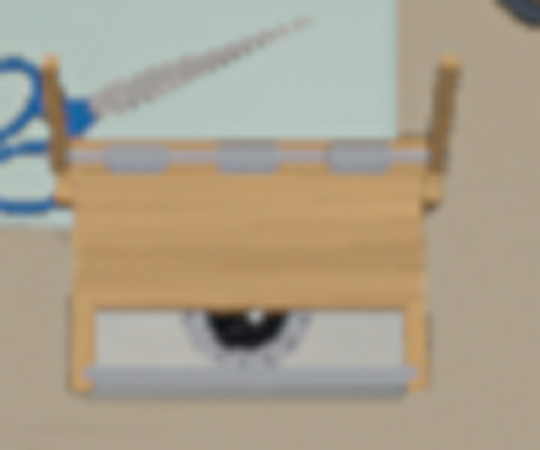

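```bash
cat > h.py <<'E'
import numpy as np, cv2
from scipy.spatial.transform import Rotation as Ro
def load(n): return dict(np.load(n))
def ray(c,u,v):
    R=Ro.from_euler('xyz',c["orientation"]).as_matrix()
    return c["origin"], R@np.array([(u-c["cx"])/c["fx"],(v-c["cy"])/c["fy"],1.0])
def pt(c,u,v,z=None):
    o,d=ray(c,u,v)
    if z is None: return o+d*c["z_map"][int(round(v)),int(round(u))]
    return o+d*(z-o[2])/d[2]
def tri(c1,p1,c2,p2):
    o1,d1=ray(c1,*p1);o2,d2=ray(c2,*p2)
    s=np.linalg.lstsq(np.stack([d1,-d2],1),o2-o1,rcond=None)[0]
    a,b=o1+s[0]*d1,o2+s[1]*d2
    return (a+b)/2,np.linalg.norm(a-b)
E
python3 - <<'E'
from h import *
np.set_printoptions(precision=1,suppress=True)
S,T=load("scene0.npz"),load("top0.npz")
f=lambda p,o:((p[0]+.5)/6-.5+o[0],(p[1]+.5)/6-.5+o[1])
A=lambda *p:f(p,(300,165)); B=lambda *p:f(p,(290,150))
for n,a,b in [("rodL",(80,205),(88,378)),("rodR",(226,388),(415,378)),("barL",(285,42),(50,62)),("barR",(473,255),(450,62)),
  ("plateL near",(148,185),(78,308)),("plateR near",(285,375),(425,308))]:
    print(n,*tri(S,A(*a),T,B(*b)),pt(T,*B(*b)),pt(S,*A(*a)))
# plate plane from top depth
g=[pt(T,u,v) for u in range(306,356) for v in range(181,199)]
g=np.array(g);g=g[abs(g[:,2]-np.median(g[:,2]))<40]
X=np.c_[g[:,:2],np.ones(len(g))];k=np.linalg.lstsq(X,g[:,2],rcond=None)[0];print("plane",k[:2]*1000,g.mean(0),(X@k-g[:,2]).std(),)
for u in (312,330,350): print(np.array([pt(T,u,v) for v in range(172,221,2)]))
E
```

```text
rodL [470.5 -32.  139.2] 3.4435340740354263 [471.6 -32.7 143.3] [467.5 -34.  142.5]
rodR [ 473.8 -186.1  143.9] 3.14664767695392 [ 475.2 -186.6  144.6] [ 471.3 -187.1  146.2]
barL [615.  -12.  176.9] 0.641713792055554 [614.3 -12.4 181.2] [611.5 -16.8 183. ]
barR [ 619.  -198.2  179. ] 0.9593773736704911 [ 619.2 -198.3  180.1] [ 618.2 -198.4  179.6]
plateL near [510.8 -27.6 126.8] 7.5562091092835155 [506.7 -26.4 130.5] [514.6 -28.5 126.7]
plateR near [ 508.  -190.8  138. ] 3.297355565967033 [ 511.  -192.1  128.9] [ 508.1 -187.9  134. ]
plane [-334.8   -9. ] [ 543.8 -105.6  119.9] 2.528620315250464
[[618.2 -47.3   6.5]
 [590.6 -50.5 107.7]
 [586.2 -50.4 100.1]
 [577.8 -51.  112.2]
 [572.1 -51.1 111.1]
 [566.1 -51.3 111.3]
 [559.8 -51.5 113.4]
 [553.8 -51.7 113.7]
 [547.8 -51.8 113.9]
 [541.3 -52.1 117.9]
 [534.7 -52.4 122.2]
 [528.4 -52.6 124.5]
 [522.8 -52.7 123.4]
 [515.1 -53.2 134.9]
 [510.5 -53.2 127.8]
 [517.1 -50.9  42.6]
 [512.1 -50.9  34.8]
 [506.1 -51.   33.6]
 [499.9 -51.2  33. ]
 [493.2 -51.5  37.4]
 [474.4 -54.5 139.1]
 [468.8 -54.6 137.9]
 [478.8 -51.    2.2]
 [472.4 -51.2
[... 531 characters left out ...]
4]
 [ 484.2 -106.9   21.2]
 [ 480.9 -107.3   -4. ]
 [ 311.3  -90.9 1446.6]
 [ 468.1 -107.6   -2.1]]
[[ 621.7 -167.5    3.9]
 [ 593.6 -162.1  106.9]
 [ 588.  -162.3  104.7]
 [ 582.5 -162.5  102.6]
 [ 575.7 -162.4  106.4]
 [ 568.4 -162.1  113.3]
 [ 562.5 -162.2  113.2]
 [ 555.6 -162.   118.7]
 [ 549.9 -162.2  117.4]
 [ 544.1 -162.3  116.8]
 [ 537.3 -162.1  122.5]
 [ 531.1 -162.1  124.2]
 [ 524.9 -162.1  126.5]
 [ 519.  -162.2  126.9]
 [ 512.6 -162.   131.2]
 [ 520.6 -167.1   38.4]
 [ 513.6 -167.    43.7]
 [ 508.1 -167.3   38.8]
 [ 502.6 -167.7   34.1]
 [ 496.3 -167.7   35. ]
 [ 476.1 -161.8  145.9]
 [ 485.3 -168.5   24.1]
 [ 481.3 -169.6    5.6]
 [ 475.9 -170.2   -2.5]
 [ 469.4 -170.2   -0.5]]
```

```bash
cat >> h.py <<'E'
def totool(state,target,yaw):
    "shift along tool axes (m) and turn about tool z (rad) to reach target (mm, tool down) with yaw"
    R=Ro.from_euler('xyz',state["eef_rot"]).as_matrix()
    return R.T@(np.array(target)-state["eef_pos"])/1000, state["eef_rot"][2]-yaw
E
python3 - <<'E'
from h import *; from cell import manip
T=load("top0.npz")
np.set_printoptions(precision=3,suppress=True)
s=manip.read_state()
print(totool(s,(472.5,-109,230),1.593))
for u,v in((330,100),(300,112),(440,229),(446,165),(440,112),(221,240)):print(u,v,pt(T,u,v))
E
```

```text
(array([ 0.409, -0.289, -0.025]), np.float64(-1.2512143143240138))
330 100 [646.97  -95.793 560.392]
300 112 [646.279 -32.506 487.064]
440 229 [ 438.881 -428.397   94.245]
446 165 [ 624.35  -441.36   120.533]
440 112 [ 646.497 -327.749  507.907]
221 240 [391.721 208.547  94.479]
```

```bash
python3 - <<'E'
from h import *
np.set_printoptions(precision=0,suppress=True)
T=load("top0.npz");S=load("scene0.npz")
for u in(515,530,545,555):print(np.array([pt(T,u,v) for v in range(305,380,10)]).tolist() if 0 else np.array([pt(T,u,v) for v in range(305,380,10)]))
print("cab edge");print(np.array([pt(T,u,v) for u in(320,360) for v in range(104,120,2)]))
print(np.array([pt(S,u,v) for u,v in((300,290),(310,300),(315,320),(300,320),(320,285),(290,280))]))
E
```

```text
[[  162. -1055.  -924.]
 [  232.  -477.   496.]
 [  215.  -464.   526.]
 [  191.  -481.   482.]
 [  166.  -495.   445.]
 [  -81. -1046.  -922.]
 [  142.  -458.   534.]
 [  123.  -458.   533.]]
[[ 242. -575.  343.]
 [ 234. -497.  518.]
 [ 214. -499.  512.]
 [ 195. -500.  509.]
 [ 175. -500.  507.]
 [ 156. -501.  502.]
 [ 138. -497.  511.]
 [ 123. -489.  527.]]
[[  166. -1198.  -907.]
 [  234.  -532.   508.]
 [  215.  -531.   507.]
 [  196.  -529.   509.]
 [  176.  -529.   509.]
 [  158.  -528.   510.]
 [  140.  -523.   518.]
 [ -172. -1189.  -919.]]
[[  166. -1256.  -924.]
 [  119. -1245.  -906.]
 [   69. -1247.  -914.]
 [   19. -1252.  -929.]
 [  175.  -556.   494.]
 [  157.  -550.   505.]
 [  140.  -544.   515.]
 [ -169. -1234.  -910.]]
cab edge
[[ 653.  -75.  521.]
 [ 650.  -76.  518.]
 [ 648.  -76.  510.]
 [ 648.  -75.  497.]
 [ 646.  -75.  490.]
 [ 646.  -75.  477.]
 [ 800.  -68.   14.]
 [ 772.  -69.   76.]
 [ 653. -158.  525.]
 [ 652. -159.  516.]
 [ 649. -159.  515.]
 [ 647. -160.  508.]
 [ 647. -161.  494.]
 [ 647. -162.  482.]
 [ 808. -197.    0.]
 [ 801. -197.    1.]]
[[ 181. -513.  513.]
 [ 190. -540.  507.]
 [ 192. -555.  440.]
 [ 153. -564.  496.]
 [ 223. -522.  511.]
 [ 379.   35. -411.]]
```

>>> move_arm(
  moves=[
    [0.02,-0.014,-0.01,-0.06],
    [0.055,-0.04,-0.02,-0.17],
    [0.095,-0.067,-0.025,-0.29],
    [0.135,-0.095,-0.025,-0.41],
    [0.175,-0.124,-0.025,-0.53],
    [0.215,-0.152,-0.025,-0.65],
    [0.255,-0.18,-0.025,-0.77],
    [0.295,-0.209,-0.025,-0.9],
    [0.335,-0.237,-0.025,-1.02],
    [0.37,-0.262,-0.025,-1.14],
    [0.395,-0.279,-0.025,-1.21],
    [0.409,-0.289,-0.025,-1.25],
  ],
  jaw=0.034,
)

```text
clock: 1.3
eef_pos: [473.7, -106.7, 230.1]
eef_rot: [-3.141, -0.0, 1.597]
wrist_force: [-0.6, 0.2, 0.3]
finger_gap: 34.2
finger_force: 0.0
```

```bash
python3 - <<'E'
from h import *; from cell import manip,viewer
np.set_printoptions(precision=3,suppress=True)
c=viewer.camera("wrist"); np.savez("w1.npz",**c); cv2.imwrite("pics/w1.png",c["frame"])
s=manip.read_state();print(s["clock"],s["eef_pos"],s["eef_rot"],s["finger_gap"],s["wrist_force"],totool(s,(472.5,-109,121),1.593)); print(c["origin"],c["orientation"],c["fx"],c["cx"],c["cy"])
E
```

```text
1.35 [ 474.235 -105.916  230.044] [-3.141 -0.001  1.599] 34.15554479968893 [ 0.237  0.5   -0.323] (array([-0.003, -0.002,  0.109]), np.float64(0.0055556325323031786))
[472.373 -30.705 411.326] [2.873 0.001 0.025] 309.70691628693146 321.08626840189487 200.06507121280163
```

View pics/w1.png

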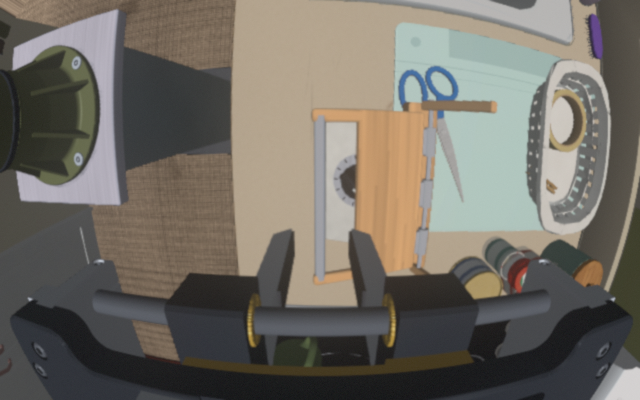

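>>> move_arm(
  moves=[
    [-0.001,-0.002,0.02,0.005],
    [-0.003,-0.002,0.05,0.005],
    [-0.003,-0.002,0.08,0.005],
    [-0.003,-0.002,0.1,0.005],
    [-0.003,-0.002,0.109,0.005],
    [-0.003,-0.002,0.109,0.005],
  ],
  jaw=0.028,
)

```text
clock: 1.95
eef_pos: [470.3, -112.0, 120.8]
eef_rot: [-3.14, -0.001, 1.586]
wrist_force: [-0.4, -0.3, 0.7]
finger_gap: 28.3
finger_force: 0.0
```

>>> move_arm(
  moves=[
    [0,0,0,0],
    [0,0,0,0],
    [0,0,0,0],
    [0,0,0,0],
    [0,0,0,0],
    [0,0,0,0],
  ],
  jaw=0.0,
  squeeze=10,
)

```text
clock: 2.55
eef_pos: [472.0, -112.0, 122.4]
eef_rot: [3.138, 0.001, 1.587]
wrist_force: [4.7, 1.3, -0.5]
finger_gap: 9.8
finger_force: 10.0
```

>>> move_arm(
  moves=[
    [0,0.0028,-0.0072,0],
    [0,0.008,-0.018,0],
    [0,0.0143,-0.0283,0],
    [0,0.0215,-0.0378,0],
    [0,0.0297,-0.0466,0],
    [0,0.0297,-0.0466,0],
  ],
)

```text
clock: 3.15
eef_pos: [500.4, -111.5, 170.5]
eef_rot: [-3.14, 0.0, 1.587]
wrist_force: [-13.2, 0.4, 14.4]
finger_gap: 9.2
finger_force: 10.0
```

>>> move_arm(
  moves=[
    [0,0.008,-0.0099,0],
    [0,0.0178,-0.0172,0],
    [0,0.0282,-0.0233,0],
    [0,0.0391,-0.0285,0],
    [0,0.0391,-0.0285,0],
  ],
)

```text
clock: 3.65
eef_pos: [541.0, -110.7, 198.8]
eef_rot: [3.139, 0.001, 1.587]
wrist_force: [-1.1, 1.0, 11.6]
finger_gap: 9.5
finger_force: 10.0
```

>>> move_arm(
  moves=[
    [0,0.0114,-0.0053,0],
    [0,0.0231,-0.008,0],
    [0,0.035,-0.0095,0],
    [0,0.035,-0.0095,0],
  ],
)

```text
clock: 4.05
eef_pos: [576.0, -110.1, 207.5]
eef_rot: [3.139, 0.0, 1.587]
wrist_force: [2.3, -0.1, 6.8]
finger_gap: 9.8
finger_force: 10.0
```

>>> move_arm(
  moves=[
    [0,0,0,0],
    [0,0,0,0],
    [0,0,0,0],
    [0,0,-0.02,0],
    [0,0,-0.04,0],
    [0,-0.02,-0.045,0],
    [0,-0.06,-0.045,0],
    [0,-0.1,-0.04,0],
    [0,-0.1,-0.02,0],
    [0,-0.1,0.01,0],
    [0,-0.1,0.04,0],
    [0,-0.1,0.04,0],
  ],
  jaw=0.03,
)

```text
clock: 5.25
eef_pos: [472.9, -111.3, 163.1]
eef_rot: [-3.136, -0.002, 1.587]
wrist_force: [-0.9, 0.2, 0.1]
finger_gap: 30.2
finger_force: 0.0
```

```bash
python3 - <<'E'
from h import *; from cell import manip,viewer
np.set_printoptions(precision=3,suppress=True)
a=viewer.camera("scene"); np.savez("s2.npz",**a);b=viewer.camera("wrist"); np.savez("w2.npz",**b)
i=cv2.resize(a["frame"][140:260,280:420],None,fx=4,fy=4,interpolation=cv2.INTER_CUBIC)
cv2.imwrite("pics/s2.png",i)
s=manip.read_state();print(s["eef_pos"],s["eef_rot"],s["wrist_force"])
E
```

```text
[ 474.785 -111.848  166.874] [-3.142 -0.     1.587] [0.052 0.942 1.003]
```

View pics/s2.png

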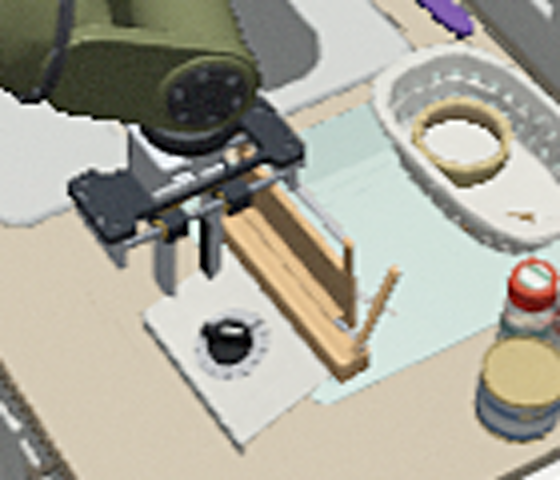

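>>> move_arm(
  moves=[
    [0,0.0,0.01,0],
    [0,0.0,0.022,0],
    [0,0.03,0.022,0],
    [0,0.06,0.022,0],
    [0,0.08,0.022,0],
    [0,0.09,0.022,0],
    [0,0.098,0.022,0],
    [0,0.104,0.022,0],
    [0,0.108,0.022,0],
    [0,0.108,0.022,0],
  ],
  jaw=0.0,
)

```text
clock: 6.35
eef_pos: [581.7, -109.9, 143.2]
eef_rot: [-3.139, -0.001, 1.587]
wrist_force: [-4.5, -0.2, -1.5]
finger_gap: 0.3
finger_force: 1.5
```

```bash
python3 - <<'E'
from h import *; from cell import manip,viewer
np.set_printoptions(precision=1,suppress=True)
a=viewer.camera("scene"); np.savez("s3.npz",**a)
s=manip.read_state();print(s["eef_pos"],s["wrist_force"])
i=cv2.resize(a["frame"][150:230,320:400],None,fx=5,fy=5,interpolation=cv2.INTER_CUBIC)
j=np.load("w2.npz")["frame"]; cv2.imwrite("pics/s3.png",np.hstack([i,j[90:290:,300:500].repeat(2,0).repeat(2,1)]))
E
```

```text
[ 581.8 -109.9  143.3] [-3.8  0.9 -0.6]
```

View pics/s3.png

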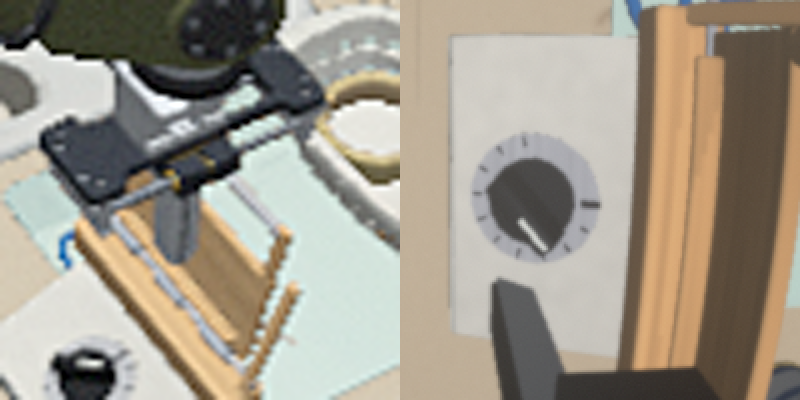

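```bash
python3 - <<'E'
from h import *
np.set_printoptions(precision=1,suppress=True)
c=load("s3.npz")
for u,v in((376.3,197.2),(375.5,196.8),(377,197.5)):
    o,d=ray(c,u,v);p=o+d*(-182-o[1])/d[1];print(p,np.pi-np.arctan2(p[2]-100,p[0]-588),np.hypot(p[2]-100,p[0]-588),pt(c,u,v))
E
```

```text
[ 618. -182.  212.] 1.8322875040826678 115.9527335713266 [ 616.6 -183.7  214.5]
[ 614.6 -182.   216. ] 1.7958945907309887 118.98076722247214 [ 614.9 -181.6  215.3]
[ 621.  -182.   208.8] 1.864986108223256 113.66498039937947 [ 616.3 -187.7  217.3]
```

>>> move_arm(
  moves=[
    [0,0.002,0,0],
    [0,0.004,0,0],
    [0,0.0058,0,0],
    [0,0.0058,0,0],
    [0,0.0058,0,0],
  ],
)

```text
clock: 6.9
eef_pos: [587.3, -110.0, 143.3]
eef_rot: [-3.139, -0.0, 1.587]
wrist_force: [-6.0, -0.3, -2.3]
finger_gap: 0.6
finger_force: 2.7
```

>>> move_arm(
  moves=[
    [0,-0.01,0,0],
    [0,-0.04,0,0],
    [0,-0.09,-0.01,0],
    [0,-0.14,-0.03,0],
    [0,-0.19,-0.05,0],
    [0,-0.23,-0.06,0],
    [0,-0.25,-0.06,0],
    [0,-0.25,-0.06,0],
  ],
)

```text
clock: 7.7
eef_pos: [337.2, -114.1, 204.9]
eef_rot: [3.139, 0.002, 1.586]
wrist_force: [0.3, 0.7, 0.1]
finger_gap: 0.5
finger_force: 0.0
```

```bash
python3 - <<'E'
from h import *; from cell import manip,viewer
a=viewer.camera("scene"); np.savez("s4.npz",**a);b=viewer.camera("top"); np.savez("t4.npz",**b);w=viewer.camera("wrist"); np.savez("w4.npz",**w)
f=lambda i:cv2.resize(i,None,fx=4,fy=4,interpolation=cv2.INTER_CUBIC)
cv2.imwrite("pics/s4.png",np.vstack([np.hstack([f(a["frame"][165:240,310:410]),f(b["frame"][150:225,290:390])]),np.hstack([cv2.resize(w["frame"][100:300,320:520],(400,300)),np.zeros((300,400,3),np.uint8)])]))
s=manip.read_state();print(s["clock"],s["eef_pos"],s["eef_rot"],s["wrist_force"])
E
```

```text
7.85 [ 339.15459705 -114.10792894  204.16485003] [3.14077691e+00 3.02206914e-04 1.58660513e+00] [ 0.12464371 -0.56215529 -0.33451099]
```

View pics/s4.png

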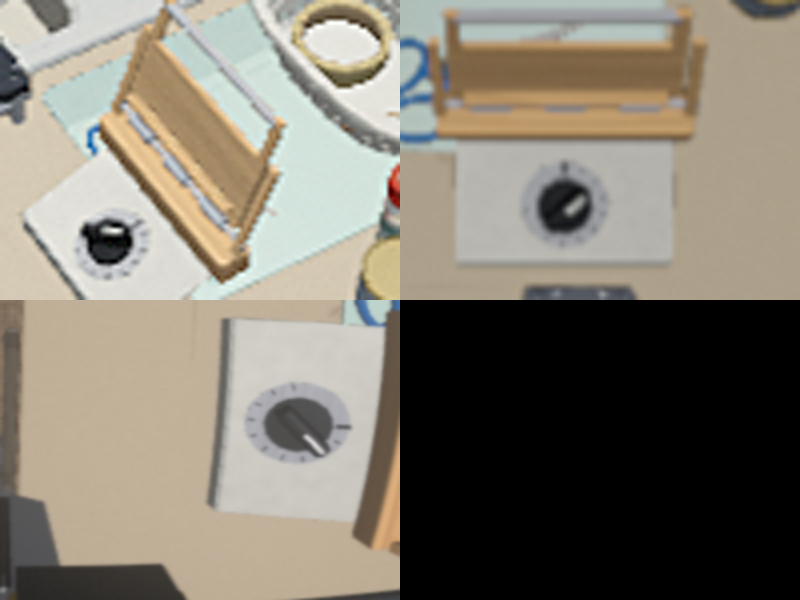

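```bash
python3 - <<'E'
from h import *
np.set_printoptions(precision=1,suppress=True)
S,T,W=load("s4.npz"),load("t4.npz"),load("w4.npz")
f=lambda p,o:((p[0]+.5)/4-.5+o[0],(p[1]+.5)/4-.5+o[1])
A=lambda *p:f(p,(310,165)); B=lambda *p:f(p,(290,150))
for a,b in [((278,122),(288,16)),((170,8),(50,16))]:
    p,e=tri(S,A(*a),T,B(*b)); print(p,e,np.pi-np.arctan2(p[2]-100,p[0]-588))
# knob: dark blob in top
hsv=T["frame"][190:215,318:345]; m=(hsv.max(2)<75).astype(np.uint8)
M=cv2.moments(m,True);u,v=318+M["m10"]/M["m00"],190+M["m01"]/M["m00"];print("dark",m.sum(),u,v,pt(T,u,v,44),pt(T,u,v,55))
# white face bounds in top, depth plane
w=((T["frame"].min(2)>150)).astype(np.uint8)[180:222,295:365]
n,l,st,ce=cv2.connectedComponentsWithStats(w);k=1+st[1:,4].argmax();x,y,ww,hh,_=st[k];print(x+295,x+295+ww,y+180,y+180+hh)
print(pt(T,x+295-.5,y+179.5+hh,24),pt(T,x+295+ww-.5,y+179.5+hh,24))
# white line in wrist fisheye -> intersect bar-top plane
wf=W["frame"][100:300,320:520];g=(wf.min(2)>190)
n,l,st,ce=cv2.connectedComponentsWithStats(g.astype(np.uint8))
R=Ro.from_euler('xyz',W["orientation"]).as_matrix()
def wr(u,v):
    dx,dy=u-W["cx"],v-W["cy"];r=np.hypot(dx,dy);t=r/W["fx"]
    return R@np.array([dx/r*np.sin(t),dy/r*np.sin(t),np.cos(t)])
O=np.array([588,-106,0.]);y=0.022;Z=Ro.from_euler('z',y).as_matrix()
ax=Z@np.array([-np.sin(np.radians(22)),0,np.cos(np.radians(22))]);up=Z@np.array([np.cos(np.radians(22)),0,np.sin(np.radians(22))]);rt=np.cross(up,ax)
c=O+Z@np.array([-74,0,59])+13*ax
for k in range(1,n):
    if 10<st[k,4]<400:
        vs,us=np.where(l==k)
        P=[]
        for u,v in zip(us+320,vs+100):
            d=wr(u,v);q=W["origin"]+d*((c-W["origin"])@ax)/(d@ax)-c;P.append((q@up,q@rt))
        P=np.array(P);vx=cv2.fitLine(P.astype(np.float32),cv2.DIST_L2,0,.01,.01).ravel();print(k,st[k],P.mean(0),P.min(0),P.max(0),"dir",np.arctan2(vx[1],vx[0]),"pos",np.arctan2(*P.mean(0)[::-1]))
E
```

```text
[ 625.6 -186.3  222.2] 1.1675265395329653 1.8692065139202894
[625.8 -24.9 207.1] 0.3610807572244789 1.9103142239756288
dark 113 330.20353982300884 201.141592920354 [ 520.9 -106.4   44. ] [ 519.3 -106.3   55. ]
295 359 185 216
[476.6   2.3  24. ] [ 481.3 -194.8   24. ]
1 [173   0   6  15  31] [ 21.5 -90.4] [  19.6 -100. ] [ 25.5 -84.7] dir 1.4217832 pos -1.336883249451113
9 [186   6   5   6  12] [ 37.3 -92.5] [ 34.7 -94.9] [ 39.4 -89.5] dir 1.1797818 pos -1.1875808465707833
11 [153  91   8  11  20] [7.9 9.1] [2.9 3.8] [12.6 14.7] dir 0.808724 pos 0.8539675270857192
```

>>> move_arm(
  moves=[
    [0.004,0.01,0,0.08],
    [0.01,0.025,0,0.22],
    [0.015,0.04,0,0.36],
    [0.02,0.055,0.0,0.5],
    [0.025,0.07,0.01,0.64],
    [0.03,0.085,0.01,0.78],
    [0.035,0.1,0.02,0.92],
    [0.04,0.115,0.03,1.06],
    [0.045,0.13,0.04,1.2],
    [0.05,0.145,0.05,1.34],
    [0.054,0.155,0.05,1.48],
    [0.054,0.159,0.05,1.565],
  ],
  jaw=0.0,
)

```text
clock: 9.05
eef_pos: [497.9, -56.6, 152.6]
eef_rot: [-3.141, 0.002, 0.017]
wrist_force: [-0.1, 0.7, -0.1]
finger_gap: 0.3
finger_force: 0.0
```

>>> move_arm(
  moves=[
    [0,0,0,0],
    [0,0,0,0],
    [0,0,0,0],
  ],
)

```text
clock: 9.35
eef_pos: [496.6, -57.3, 153.8]
eef_rot: [-3.141, 0.0, 0.024]
wrist_force: [-0.1, 0.4, -0.2]
finger_gap: -0.2
finger_force: 0.0
```

>>> move_arm(
  moves=[
    [0.001,0,0.03,0],
    [0.001,0,0.06,0],
    [0.001,0,0.085,0],
    [0.001,0,0.1,0],
    [0.001,0,0.102,0],
    [0.001,0,0.102,0],
  ],
)

```text
clock: 9.95
eef_pos: [497.7, -57.5, 52.3]
eef_rot: [-3.142, 0.0, 0.022]
wrist_force: [-0.0, 0.1, 0.6]
finger_gap: 0.5
finger_force: 0.0
```

>>> move_arm(
  moves=[
    [0,0.003,0,0],
    [0,0.007,0,0],
    [0,0.011,0,0],
    [0,0.015,0,0],
    [0,0.019,0,0],
    [0,0.022,0,0],
    [0,0.025,0,0],
    [0,0.028,0,0],
    [0,0.03,0,0],
    [0,0.03,0,0],
  ],
)

```text
clock: 10.95
eef_pos: [498.0, -87.5, 51.8]
eef_rot: [-3.141, 0.001, 0.021]
wrist_force: [-1.3, 1.6, -0.1]
finger_gap: 0.7
finger_force: 1.1
```

Continue until the stop pushes back.

>>> move_arm(
  moves=[
    [0,0.001,0,0],
    [0,0.002,0,0],
    [0,0.002,0,0],
    [0,0.002,0,0],
  ],
)

```text
clock: 11.35
eef_pos: [498.0, -88.3, 51.9]
eef_rot: [-3.14, 0.001, 0.022]
wrist_force: [-2.4, 12.5, 0.5]
finger_gap: 0.5
finger_force: 5.8
```

>>> move_arm(
  moves=[
    [0,0.001,0,0],
    [0,0.002,0,0],
    [0,0.002,0,0],
    [0,0.002,0,0],
  ],
)

```text
clock: 11.75
eef_pos: [498.0, -88.7, 51.9]
eef_rot: [-3.137, 0.001, 0.022]
wrist_force: [-2.4, 25.0, 3.7]
finger_gap: 0.2
finger_force: 12.6
```

>>> move_arm(
  moves=[
    [0,-0.005,0,0],
    [0,-0.025,0,0],
    [0,-0.035,-0.01,0],
    [0,-0.035,-0.05,0],
    [0,-0.035,-0.1,0],
    [-0.03,-0.035,-0.13,0],
    [-0.08,-0.035,-0.14,0],
    [-0.12,-0.035,-0.14,0],
    [-0.15,-0.035,-0.14,0],
    [-0.15,-0.035,-0.14,0],
    [-0.15,-0.035,-0.14,0],
  ],
)

```text
clock: 12.85
eef_pos: [348.2, -60.0, 193.2]
eef_rot: [3.141, -0.003, 0.021]
wrist_force: [0.1, -0.0, 0.2]
finger_gap: 0.7
finger_force: 0.0
```

```bash
python3 - <<'E'
from h import *; from cell import manip,viewer
a=viewer.camera("scene"); b=viewer.camera("top"); w=viewer.camera("wrist")
f=lambda i:cv2.resize(i,None,fx=4,fy=4,interpolation=cv2.INTER_CUBIC)
cv2.imwrite("pics/s5.png",np.vstack([np.hstack([f(a["frame"][165:240,310:410]),f(b["frame"][150:225,290:390])]),np.hstack([cv2.resize(w["frame"],(400,250)),cv2.resize(a["frame"],(400,250))])]))
s=manip.read_state();print(s["clock"],s["eef_pos"],s["wrist_force"])
E
```

```text
13.0 [348.44596185 -59.77965525 192.24496185] [-0.70725925  0.43432828 -0.00653096]
```

View pics/s5.png

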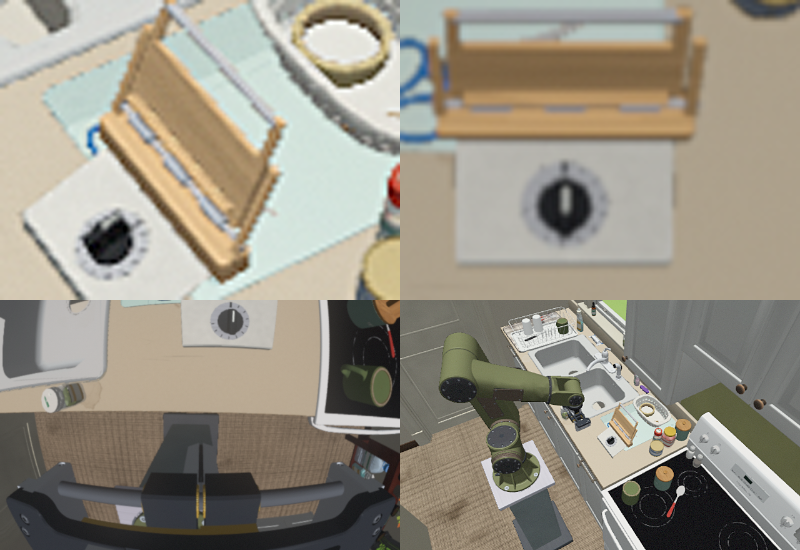

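The white line at (565,200) points straight up to the long mark at (565,165). The backrest lies in line with the side bars, the bystanders are unmoved, and the robot is clear.

```bash
python3 -c "
from cell import manip
print(manip.sign_off())"
```

```text
the job is handed in; nothing more can be done
None
```

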